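# Push the tip rack into the locating corner

## Robot

A 6-joint arm with a two-finger parallel gripper is mounted at the origin on the work surface. World frame = base frame: x ahead of the robot, y to its left, z up, the work surface at z = 0. Lengths are in mm, angles in rad, forces in N, time in s.
With the tool pointing down it reaches from about 200 to 875 mm from the base axis. Payload 3.4 kg.
Tool frame: the origin (TCP) lies on the centre line of the jaws, within the pads' length; the fingertips stand 17 mm ahead of it and the grasp point (between the pads) lies 2 mm behind it (env.nose_length is the distance from the TCP to the fingertips, in mm); z points along the fingers, x is the direction in which the jaws open and shut, and the axes are right-handed (so a half turn about z gives the same grasp; the last joint's range is limited). The gripper opens to 94 mm and grips with 3 to 60 N. Pads are 16 mm wide; open, the fingers measure 119 mm over their backs; the gripper's body (75 mm by 177 mm) begins 78 mm behind the grasp point.
Start: joints at [1.189, 0.276, 1.505, -0, 1.361, -0.121], TCP at [148.282, 555.589, 196.593] pointing down, gripper open.
Joint ranges: [-2.89, 2.89], [-0.75, 2.08], [0.22, 2.7], [-1.18, 4.32], [0.11, 2.71], [-2.7, 2.7]. Speed limits (rad/s): [2.57, 2.57, 3.14, 3.14, 3.14, 3.14].

## Interface

Orientations are given as a 3x3 rotation matrix whose columns are the frame's x, y, z axes.
In Python, from workcell import telemetry, capture, env gives the robot as it stands. The module is installed in compiled form; this text tells all that it offers.
- The arm moves only by the tool servo_tool, never from a script. Its arguments are lists of equal length, an entry for each row: "translation": the shift along the world's x, y, z in mm, a list of three; "rot": the turn, a rotation vector about the world's x, y, z in degrees, a list of three; "claw": the opening, from 0 (shut) to 1 (fully open). A call has 1 to 20 rows; each row is the pose to reach, as a shift and turn from the pose commanded when the call began; what a row does not reach only later rows make up. A row lasts 1/10 s, in which the tool goes at most 50 mm and 8.59 degrees, less where a joint would pass 70% of its speed; a pose out of reach is approached as far as the arm can. A call with a gripper value outside its range is refused whole. The fingers move at their own pace and stop on an object; "grip_force" is the grip in N (left out, the last holds). Time passes only in rows, so rows that repeat a pose let the fingers close. It gives the time, the measured TCP pose, the force and the opening at its end, in the units of the state.
- telemetry.get_state(): the state, without advancing time (a new reading comes with each control period).
- capture(name): name is "side" or "top"; returns a dict with "frame" (384x512x3 uint8, red, green, blue), "depth" (384x512 float32, mm along the optical axis (not along the pixel's ray), 0 where there is no reading), "fx", "fy", "cx", "cy" (pixels), "R" (3x3) and "t" (3): a world point X has camera coordinates R X + t. Camera axes: x right, y down, z forward; pixel columns grow to the right and rows downward; lengths in mm; the calibration is good to about 2 mm. A picture is of the moment at which its call begins.
- env.finish_job(): hands the job in, once; it reports no verdict.
The state is a dict: "time": time; "joint_positions": joint angles; "qd": joint speeds; "effort": joint torques, N m; "position": TCP position; "tool_rot": TCP orientation; "force": force on the tool from outside, world axes, zero at the start; "torque": the same for the moment, N m; "width": finger opening in mm.
Only numpy, scipy, OpenCV 4.12 (cv2) and the standard library are available. Lean on these libraries where they do the work, as an engineer would, in place of code of your own. Each camera call takes 0.05 s, during which the arm holds its last target.

## Task

A low dark steel locating corner is screwed to the bench: a long rail across the far side with a short stop at its left end (as seen from the robot). Push the taller of the two blue boxes (the open rack full of white pipette tips) along the bench until it sits square in that corner, flush against both the rail and the stop. Only push it: never lift or tip it, and leave everything else where it stands.

Things in the scene. Friction and masses are not known exactly. Their poses are not given: they have to be found in the camera images.
- tip_rack: Tip rack to push: loose blue box, 86 mm along x, 124 mm along y, 0.15-0.4 kg; upright sides 54 mm high, grey deck with white tips up to 64 mm. Origin: centre of underside, z up. Starts between robot and rail, a long side (-x) facing the robot, turned up to 0.25 rad. Home, its origin is at x -43, y -62 mm in the frame of fence, axes parallel.
- fence: Fixed dark steel corner, 25 mm high. Origin: inner corner of rail and stop, at bench level. Rail: inner face is the plane x = 0 (rack on its -x side), 14 mm thick, runs 520 mm along -y. Stop: inner face is y = 0 (rack on its -y side), 14 mm thick, runs 85 mm along -x. Its x points away from the robot, y to the robot's left, within 0.08 rad.
- low_box: Closed box of the same blue plastic and the same 86 x 124 mm footprint, but only 34 mm high with a plain lid. Leave it. Origin: centre of underside. It stands beside the rack, to its left or right, 190 to 290 mm away centre to centre, on the robot's side of the rail.
- bottle: Amber bottle, 48 mm across, 75 mm high, standing beyond the rail. Leave it. Origin: centre of underside.
- dish: Pale or clear flat round dish, 80 mm across, 15 mm high, beyond the rail. Leave it. Origin: centre of underside.
- vial: Small glass vial with a blue cap, 30 mm across, 50 mm high, to the left of the stop. Leave it. Origin: centre of underside.
- marker: White marker pen with black cap lying along its x axis, 125 mm long, 15 mm thick, left of the racks. Leave it. Origin: underside, 45 mm from its white end, 80 mm from its cap end.
- timer: Flat white bench timer 60 x 70 x 20 mm, on the right. Leave it. Origin: centre of underside.
- jar: White jar with blue lid, 52 mm across, 60 mm high, to the right of the rail's right end. Leave it. Origin: centre of underside.
Mind the look-alikes: they are no part of the job. Leave any green look-alike of the tip_rack alone.

How it is judged:
By the outcome, as a careful person would: the job done as asked, in the order asked, and still so for the second after the job is handed in, with the robot touching nothing.
It also fails if it takes over 58 s, if anything falls off the work surface, if the arm or the gripper's body presses on something with over 40 N, if the wrist force passes 120 N, or if a joint passes its speed limit or range.

## Working session

There is one attempt and no reset: what is moved stays moved. The work goes in short steps, Python scripts to look and compute and a tool call to move; the robot and the scene stay as the last step left them, time stands still between calls to the robot, and variables do not carry over. Pictures are saved under pics/ and viewed, and the job is handed in when it is done.

Besides the shell and the picture viewer there is one more tool, called after "Emit:" by a JSON object that holds its "name" and its "arguments", one argument or row to a line. servo_tool: Moves the arm, as the interface text tells. Its arguments: {"type":"object","properties":{"translation":{"type":"array","items":{"type":"array","items":{"type":"number"}}},"rot":{"type":"array","items":{"type":"array","items":{"type":"number"}}},"claw":{"type":"array","items":{"type":"number"}},"grip_force":{"type":"number"}},"required":["translation","rot","claw"]}

```bash
mkdir -p pics
python3 - <<'E'
from workcell import telemetry, capture, env
import cv2,pickle
d={}
for n in("top","side"):
    c=capture(n);d[n]=c
    cv2.imwrite(f"pics/{n}0.png",cv2.cvtColor(c["frame"],cv2.COLOR_RGB2BGR))
    print(n,c["fx"],c["cx"],c["cy"],c["R"],c["t"])
pickle.dump(d,open("c0.pkl","wb"))
s=telemetry.get_state();print(s)
E
```

```text
top 360.80184581711694 260.4577690608157 195.6871984753444 [[ 0.01534304 -0.99965827 -0.02116446]
 [-0.99666463 -0.01359348 -0.08046632]
 [ 0.08015112  0.02232847 -0.99653261]] [-65.72123259 541.23549804 955.64305176]
side 439.0399241629692 253.12850418545526 194.07779390347673 [[-0.95489169 -0.2964089  -0.0179895 ]
 [-0.19982858  0.68620384 -0.69942321]
 [ 0.21965973 -0.66427859 -0.71448132]] [ 508.98798596  189.2700738  1105.27311826]
{'time': 0.1, 'joint_positions': array([ 1.18899889e+00,  2.76545203e-01,  1.50594433e+00, -1.61709606e-06,
        1.36070394e+00, -1.20989504e-01]), 'qd': array([ 0.00094807, -0.0008292 , -0.00303833, -0.00034276,  0.00012383,
       -0.0012751 ]), 'effort': array([ 2.62792571e-03, -4.05455840e+01, -2.37779009e+01,  7.05354684e-02,
        2.99000647e-02, -5.22742732e-05]), 'position': array([148.08476594, 555.0927553 , 195.80836813]), 'tool_rot': array([[ 2.57860447e-01,  9.66181989e-01, -5.94980697e-04],
       [ 9.66180865e-01, -2.57861062e-01, -1.48614525e-03],
       [-1.58930913e-03, -1.91640886e-04, -9.99998719e-01]]), 'force': array([0.15302563, 0.00846968, 0.97074456]), 'torque': array([ 0.02233286,  0.01676483, -0.00226242]), 'width': 94.21509401788323}
```

View pics/top0.png

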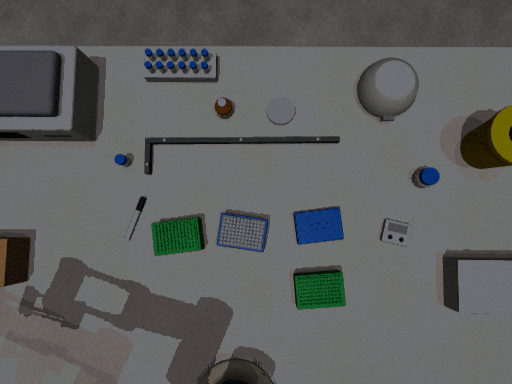

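View pics/side0.png

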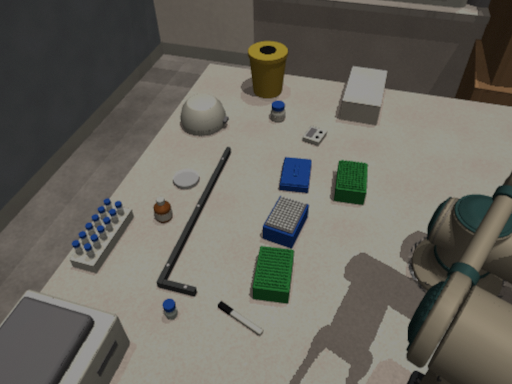

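Candidates in the top picture: the blue box with white tips at (242,232), the plain-lidded blue low box at (318,225), and green racks at (177,237) and (320,290). The one with white tips on a deck fits the description. I'll confirm it in a crop and measure.

```bash
cat > h.py <<'E'
import numpy as np,cv2
from scipy.optimize import least_squares
def pts_plane(c,uv,z):
    uv=np.asarray(uv,float).reshape(-1,2)
    r=np.c_[(uv[:,0]-c["cx"])/c["fx"],(uv[:,1]-c["cy"])/c["fy"],np.ones(len(uv))]
    R=np.array(c["R"]);o=-R.T@np.array(c["t"]);d=r@R
    s=(z-o[2])/d[:,2];return o+d*s[:,None]
def cloud(c):
    v,u=np.mgrid[:384,:512];z=c["depth"]
    P=np.stack([(u-c["cx"])/c["fx"]*z,(v-c["cy"])/c["fy"]*z,z],-1)-np.array(c["t"])
    return P@np.array(c["R"])
def biggest(m,box=None):
    m=m.astype(np.uint8)
    if box: 
        k=np.zeros_like(m);k[box[1]:box[3],box[0]:box[2]]=1;m=m*k
    cs,_=cv2.findContours(m,cv2.RETR_EXTERNAL,cv2.CHAIN_APPROX_NONE)
    return max(cs,key=cv2.contourArea)
E
python3 - <<'E'
import pickle;from h import *
d=pickle.load(open("c0.pkl","rb"));c=d["top"];f=c["frame"]
big=cv2.resize(cv2.cvtColor(f[120:320,130:350],cv2.COLOR_RGB2BGR),None,fx=3,fy=3,interpolation=cv2.INTER_CUBIC)
cv2.imwrite("pics/crop0.png",big)
P=cloud(c);h=cv2.cvtColor(f,cv2.COLOR_RGB2HSV)
print("bench z",np.median(P[300:330,250:290,2]))
for nm,(u,v) in dict(rack=(242,232),low=(318,225),green=(177,237),rail=(240,140),stop=(149,160)).items():
    q=P[v-3:v+4,u-3:u+4].reshape(-1,3);print(nm,np.median(q,0).round(1),q[:,2].max().round(1))
# top surface points by height
Z=P[...,2]
m=(h[...,0]>100)&(h[...,0]<130)&(h[...,1]>120)
for nm,b,zt in(("rack",(205,200,275,260),54),("low",(285,200,350,250),34)):
    mm=((Z>zt-12)&(Z<zt+20))
    ct=biggest(mm,b);W=pts_plane(c,ct,zt)[:,:2].astype(np.float32);r=cv2.minAreaRect(W);print(nm,"depth",r)
    ct=biggest(m,b);W=pts_plane(c,ct,zt)[:,:2].astype(np.float32);r=cv2.minAreaRect(W);print(nm,"col",r)
g=(h[...,0]>45)&(h[...,0]<80)&(h[...,1]>120)
for b in((145,205,210,265),(285,260,355,320)):
    W=pts_plane(c,biggest(g,b),50)[:,:2].astype(np.float32);print("green",cv2.minAreaRect(W))
# fence
dk=(h[...,2]<75)
ct=biggest(dk,(140,130,345,180));W=pts_plane(c,ct,25)[:,:2]
print("fence bbox",W.min(0),W.max(0)); 
k=np.zeros(dk.shape,np.uint8);cv2.drawContours(k,[ct],-1,1,-1)
# bottom edge of rail & right edge of stop
e=[(u+0.0,np.nonzero(k[:,u])[0].max()+.5) for u in range(160,330)]
t=[(u+0.0,np.nonzero(k[:,u])[0].min()-.5) for u in range(160,330)]
s=[(np.nonzero(k[v])[0].max()+.5,v) for v in range(150,170)]
s2=[(np.nonzero(k[v])[0].min()-.5,v) for v in range(150,170)]
for nm,L in(("rail in",e),("rail out",t),("stop in",s),("stop out",s2)):
    for z in(25,0):
        w=pts_plane(c,L,z)[:,:2]; vx,vy,x0,y0=cv2.fitLine(w.astype(np.float32),cv2.DIST_HUBER,0,.01,.01).ravel()
        print(nm,z,"dir",vx,vy,"pt",x0,y0)
E
```

```text
bench z 0.14437570751418075
rack [444.3 -12.5  60.5] 70.2
low [ 465.4 -211.7   32.7] 37.4
green [429.  154.8  61.3] 994.5
rail [6.935e+02 4.000e-01 2.490e+01] 30.6
stop [636.8 249.2  22.4] 28.1
rack depth ((444.78887939453125, -11.850662231445312), (123.39839935302734, 85.47225952148438), 82.74142456054688)
rack col ((444.5433654785156, -11.89703369140625), (123.24510192871094, 85.21163177490234), 82.74214935302734)
low depth ((464.7235107421875, -212.37998962402344), (84.8712387084961, 122.67578887939453), 7.608750820159912)
low col ((464.57763671875, -211.81710815429688), (84.12043762207031, 122.87490844726562), 7.608511924743652)
green ((431.6866455078125, 156.99423217773438), (84.7214126586914, 131.71144104003906), 8.009113311767578)
green ((301.52880859375, -211.90420532226562), (90.87102508544922, 125.64305877685547), 5.617159843444824)
fence bbox [ 596.9759682  -269.12648216] [707.5733081  262.10591122]
rail in 25 dir 0.01052034 -0.9999447 pt 683.35535 66.85788
rail in 0 dir 0.010520459 -0.9999447 pt 689.01587 70.636604
rail out 25 dir 0.012960742 -0.999916 pt 703.6007 -6.9526296
rail out 0 dir 0.012943578 -0.99991626 pt 709.7839 -5.187932
stop in 25 dir 0.9992167 0.03957243 pt 640.7246 239.1152
stop in 0 dir 0.9992166 0.03957419 pt 636.48456 246.98732
stop out 25 dir 0.9991437 0.041373614 pt 642.4088 261.24478
stop out 0 dir 0.99914354 0.04137893 pt 647.0134 270.0361
```

View pics/crop0.png

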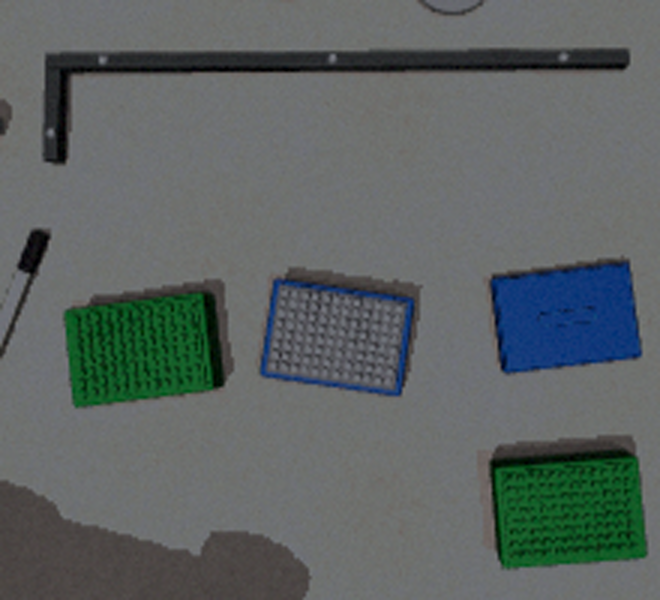

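The enlarged crop confirms it: the box at top px (242,232) has white tips on a grey deck inside a blue rim, and its top reads about 60 mm against 33 mm for the plain box. I measured:
- **Rack:** (444.6, -11.9), yaw -0.127.
- **Rail and corner:** the rail's inner face is at x≈689.6-0.0117y and the corner is at about (686.7, 247.6).
- **Home:** about (644.4, 185).

I'll go behind its -x side first, with the open jaws giving two contact points.

Emit:
{"name": "servo_tool", "arguments": {
  "translation": [
    [10, -20, 0],
    [25, -55, 0],
    [40, -95, 0],
    [55, -135, 0],
    [70, -175, 0],
    [85, -215, 0],
    [100, -255, 0],
    [117, -295, 0],
    [134, -335, 0],
    [150, -375, 0],
    [165, -415, 0],
    [180, -450, 0],
    [195, -485, 0],
    [206, -515, 0],
    [215, -540, 0],
    [221, -558, 0],
    [221, -558, 0],
    [221, -558, 0],
    [221, -558, 0]
  ],
  "rot": [
    [0, 0, 0],
    [0, 0, 1],
    [0, 0, 1],
    [0, 0, 2],
    [0, 0, 2],
    [0, 0, 3],
    [0, 0, 3],
    [0, 0, 4],
    [0, 0, 4],
    [0, 0, 5],
    [0, 0, 5],
    [0, 0, 6],
    [0, 0, 6],
    [0, 0, 7],
    [0, 0, 7.7],
    [0, 0, 7.7],
    [0, 0, 7.7],
    [0, 0, 7.7],
    [0, 0, 7.7]
  ],
  "claw": [1, 1, 1, 0.85, 0.85, 0.85, 0.85, 0.85, 0.85, 0.85, 0.85, 0.85, 0.85, 0.85, 0.85, 0.85, 0.85, 0.85, 0.85]
}}

```text
time: 2.0
position: [368.7, -1.5, 196.4]
tool_rot: [[0.125, 0.992, -0.001], [0.992, -0.125, 0.001], [0.001, -0.001, -1.0]]
force: [-0.8, -0.9, -0.3]
width: 80.1
```

Emit:
{"name": "servo_tool", "arguments": {
  "translation": [
    [0, 0, -15],
    [0, 0, -40],
    [0, 0, -70],
    [0, 0, -100],
    [0, 0, -125],
    [0, 0, -145],
    [0, 0, -158],
    [0, 0, -165],
    [0, 0, -166],
    [0, 0, -166]
  ],
  "rot": [
    [0, 0, 0],
    [0, 0, 0],
    [0, 0, 0],
    [0, 0, 0],
    [0, 0, 0],
    [0, 0, 0],
    [0, 0, 0],
    [0, 0, 0],
    [0, 0, 0],
    [0, 0, 0]
  ],
  "claw": [0.85, 0.85, 0.85, 0.85, 0.85, 0.85, 0.85, 0.85, 0.85, 0.85]
}}

```text
time: 3.0
position: [369.6, -2.1, 30.9]
tool_rot: [[0.125, 0.992, 0.001], [0.992, -0.125, 0.0], [0.0, 0.001, -1.0]]
force: [-0.0, 0.2, -0.3]
width: 79.9
```

Run:
```python
from workcell import capture
import cv2
c=capture("side");cv2.imwrite("pics/side1.png",cv2.resize(cv2.cvtColor(c["frame"][150:300,200:420],cv2.COLOR_RGB2BGR),None,fx=3,fy=3))
```

```text
(no output)
```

View pics/side1.png

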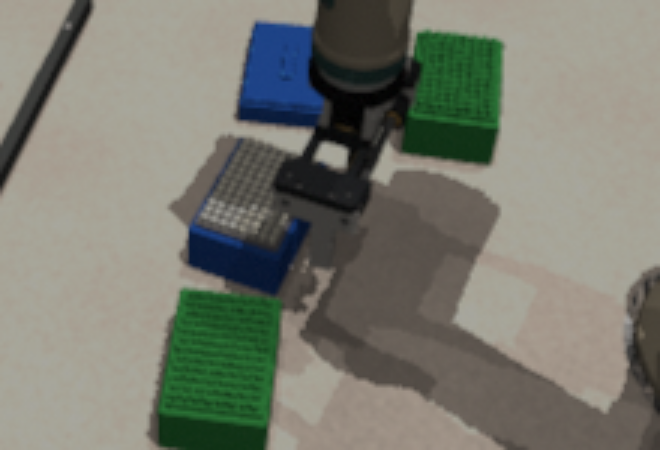

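The fingers stand behind the rack's near long side (crop px 310,240), clear of it. Now I'll push toward the rail, turning it straight on the way.

Emit:
{"name": "servo_tool", "arguments": {
  "translation": [
    [5, 0, 0],
    [12, 0, 0],
    [20, 0, 0],
    [28, 0, 0],
    [36, 0, 0],
    [46, 0, 0],
    [56, 0, 0],
    [66, 0, 0],
    [76, 0, 0],
    [86, 0, 0],
    [97, 0, 0],
    [108, 0, 0],
    [120, 0, 0],
    [132, 0, 0],
    [144, 0, 0],
    [156, 0, 0],
    [168, 0, 0],
    [178, 0, 0],
    [185, 0, 0],
    [190, 0, 0]
  ],
  "rot": [
    [0, 0, 0],
    [0, 0, 0],
    [0, 0, 0],
    [0, 0, 0],
    [0, 0, 0.4],
    [0, 0, 1],
    [0, 0, 1.6],
    [0, 0, 2.3],
    [0, 0, 3],
    [0, 0, 3.7],
    [0, 0, 4.4],
    [0, 0, 5.1],
    [0, 0, 5.8],
    [0, 0, 6.5],
    [0, 0, 7.1],
    [0, 0, 7.6],
    [0, 0, 8],
    [0, 0, 8],
    [0, 0, 8],
    [0, 0, 8]
  ],
  "claw": [0.85, 0.85, 0.85, 0.85, 0.85, 0.85, 0.85, 0.85, 0.85, 0.85, 0.85, 0.85, 0.85, 0.85, 0.85, 0.85, 0.85, 0.85, 0.85, 0.85]
}}

```text
time: 5.05
position: [559.6, -2.4, 30.6]
tool_rot: [[-0.013, 1.0, -0.001], [1.0, 0.013, 0.0], [0.0, -0.001, -1.0]]
force: [-2.8, 0.4, 1.1]
width: 79.7
```

```bash
cat >> h.py <<'E'
def rack(c):
    """rack via tips/rim: cloud points above 45mm that are blue-rim coloured or whole; returns minAreaRect"""
    P=cloud(c);return P
E
python3 - <<'E'
from workcell import capture
import cv2
for n in("top","side"):
    c=capture(n);f=c["frame"][110:290,130:390] if n=="top" else c["frame"][120:320,140:400]
    cv2.imwrite(f"pics/{n}2.png",cv2.resize(cv2.cvtColor(f,cv2.COLOR_RGB2BGR),None,fx=2.5,fy=2.5))
E
```

```text
(no output)
```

View pics/top2.png

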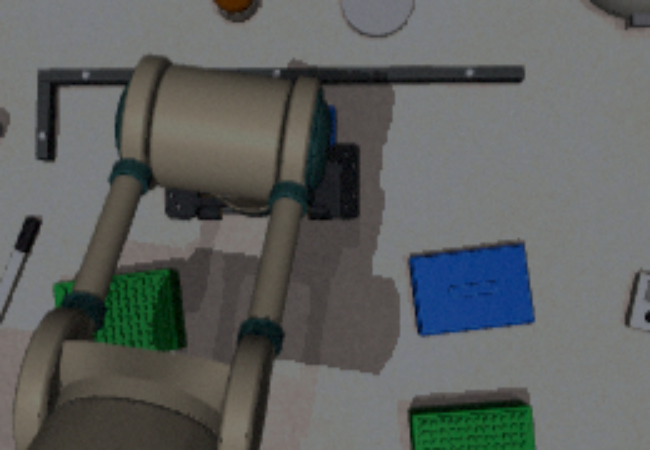

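View pics/side2.png

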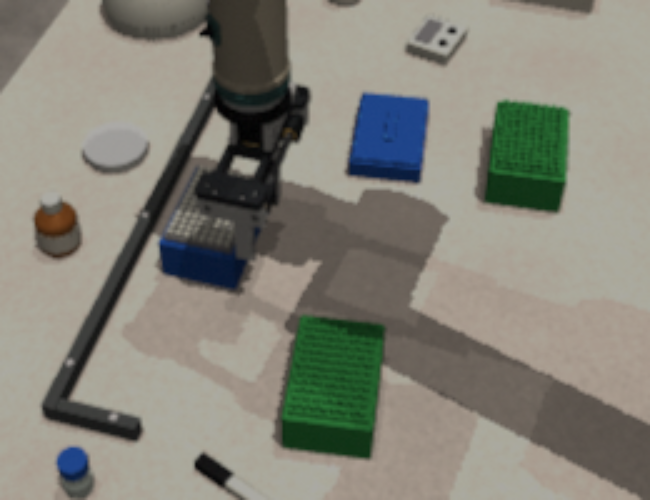

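The rack is straight and near the rail, in contact with both fingers (side crop px 205,240). Nothing else has moved. The rest of the way goes slowly until I feel the rail.

Emit:
{"name": "servo_tool", "arguments": {
  "translation": [
    [4, 0, 0],
    [9, 0, 0],
    [14, 0, 0],
    [19, 0, 0],
    [23, 0, 0],
    [26, 0, 0],
    [29, 0, 0],
    [31, 0, 0],
    [33, 0, 0],
    [33, 0, 0]
  ],
  "rot": [
    [0, 0, 0],
    [0, 0, 0],
    [0, 0, 0],
    [0, 0, 0],
    [0, 0, 0],
    [0, 0, 0],
    [0, 0, 0],
    [0, 0, 0],
    [0, 0, 0],
    [0, 0, 0]
  ],
  "claw": [0.85, 0.85, 0.85, 0.85, 0.85, 0.85, 0.85, 0.85, 0.85, 0.85]
}}

```text
time: 6.15
position: [592.9, -2.4, 30.6]
tool_rot: [[-0.013, 1.0, 0.001], [1.0, 0.013, 0.0], [0.0, 0.001, -1.0]]
force: [-1.2, 0.4, 0.3]
width: 80.1
```

Emit:
{"name": "servo_tool", "arguments": {
  "translation": [
    [1, 0, 0],
    [2, 0, 0],
    [3, 0, 0],
    [3, 0, 0]
  ],
  "rot": [
    [0, 0, 0],
    [0, 0, 0],
    [0, 0, 0],
    [0, 0, 0]
  ],
  "claw": [0.85, 0.85, 0.85, 0.85]
}}

```text
time: 6.55
position: [592.9, -2.4, 30.5]
tool_rot: [[-0.014, 1.0, -0.005], [1.0, 0.014, 0.0], [0.0, -0.005, -1.0]]
force: [-7.4, -1.1, 5.6]
width: 79.6
```

Emit:
{"name": "servo_tool", "arguments": {
  "translation": [
    [1, 0, 0],
    [2, 0, 0],
    [2, 0, 0],
    [-3, 0, 0],
    [-12, 0, 0],
    [-25, 0, 0],
    [-45, 0, 0],
    [-65, 0, 0],
    [-65, 0, 30],
    [-65, 0, 70],
    [-65, 0, 110],
    [-65, 0, 130],
    [-65, 0, 130]
  ],
  "rot": [
    [0, 0, 0],
    [0, 0, 0],
    [0, 0, 0],
    [0, 0, 0],
    [0, 0, 0],
    [0, 0, 0],
    [0, 0, 0],
    [0, 0, 0],
    [0, 0, 0],
    [0, 0, 0],
    [0, 0, 0],
    [0, 0, 0],
    [0, 0, 0]
  ],
  "claw": [0.85, 0.85, 0.85, 0.85, 0.85, 0.85, 0.85, 0.85, 0.85, 0.85, 0.85, 0.85, 0.85]
}}

```text
time: 7.85
position: [532.4, -2.7, 163.9]
tool_rot: [[-0.013, 1.0, 0.008], [1.0, 0.013, -0.001], [-0.001, 0.008, -1.0]]
force: [0.9, 0.3, -0.7]
width: 79.8
```

```bash
cat > r.py <<'E'
from h import *
from workcell import capture
import sys,pickle
tag=sys.argv[1];b=[int(x) for x in sys.argv[2:6]]
for n in("top","side"):
    c=capture(n);pickle.dump(c,open(f"c_{n}{tag}.pkl","wb"))
    f=c["frame"][110:290,130:390] if n=="top" else c["frame"][120:320,140:400]
    cv2.imwrite(f"pics/{n}{tag}.png",cv2.resize(cv2.cvtColor(f,cv2.COLOR_RGB2BGR),None,fx=2.5,fy=2.5))
    if n=="top":
        Z=cloud(c)[...,2];W=pts_plane(c,biggest((Z>42)&(Z<74),b),54)[:,:2].astype(np.float32);r=cv2.minAreaRect(W)
        print("rack",r,cv2.boxPoints(r).round(1).tolist())
E
python3 r.py 3 190 145 290 205
```

```text
rack ((641.5992431640625, -60.695640563964844), (70.71258544921875, 23.377172470092773), 11.673744201660156) [[604.5999755859375, -56.400001525878906], [609.2999877929688, -79.30000305175781], [678.5999755859375, -65.0], [673.9000244140625, -42.099998474121094]]
```

View pics/top3.png

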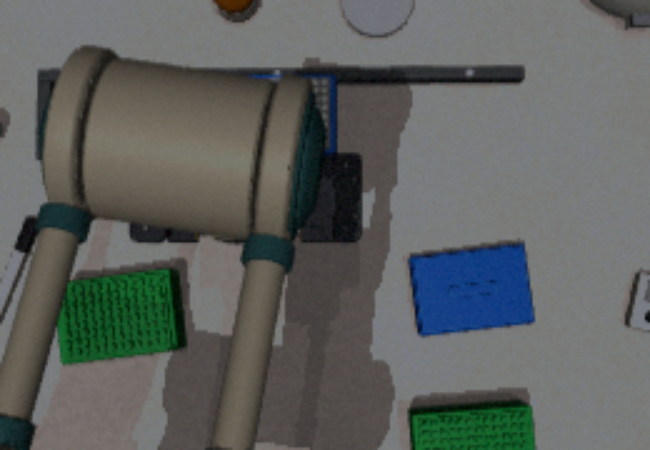

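View pics/side3.png

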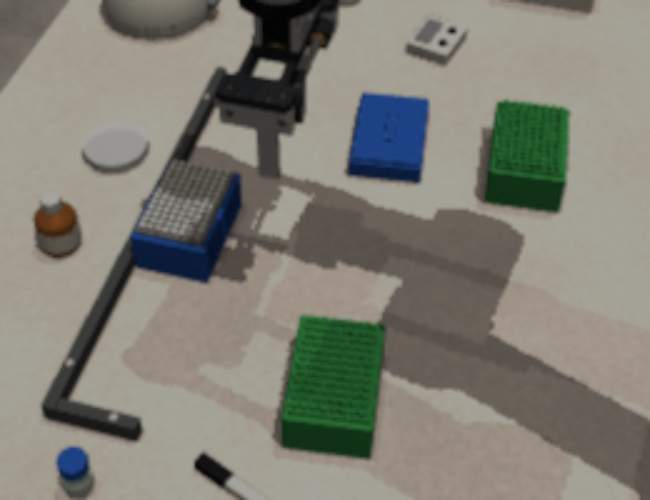

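The rack is flush on the rail (side crop px 135,235; top crop shows its right end at px 336, y≈-66). Next I'll go round to its right end, with the jaws turned along x.

Emit:
{"name": "servo_tool", "arguments": {
  "translation": [
    [5, -10, 0],
    [15, -25, 0],
    [27, -42, 0],
    [40, -60, 0],
    [55, -75, 0],
    [70, -88, 0],
    [85, -98, 0],
    [98, -103, 0],
    [107, -103, 0],
    [113, -103, 0],
    [113, -103, 0],
    [113, -103, -10],
    [113, -103, -30],
    [113, -103, -55],
    [113, -103, -80],
    [113, -103, -103],
    [113, -103, -120],
    [113, -103, -128],
    [113, -103, -130],
    [113, -103, -130]
  ],
  "rot": [
    [0, 0, -8],
    [0, 0, -16],
    [0, 0, -24],
    [0, 0, -32],
    [0, 0, -40],
    [0, 0, -48],
    [0, 0, -56],
    [0, 0, -64],
    [0, 0, -72],
    [0, 0, -80],
    [0, 0, -87],
    [0, 0, -90],
    [0, 0, -90],
    [0, 0, -90],
    [0, 0, -90],
    [0, 0, -90],
    [0, 0, -90],
    [0, 0, -90],
    [0, 0, -90],
    [0, 0, -90]
  ],
  "claw": [0.85, 0.7, 0.6, 0.5, 0.4, 0.4, 0.4, 0.4, 0.4, 0.4, 0.4, 0.4, 0.4, 0.4, 0.4, 0.4, 0.4, 0.4, 0.4, 0.4]
}}

```text
time: 9.95
position: [643.0, -105.3, 29.9]
tool_rot: [[1.0, 0.013, -0.001], [0.013, -1.0, 0.0], [-0.001, -0.0, -1.0]]
force: [0.0, -0.3, 0.0]
width: 37.8
```

```bash
python3 r.py 4 190 145 290 205
```

```text
rack ((637.7529296875, -32.176551818847656), (72.08341217041016, 68.52543640136719), 0.8340475559234619) [[601.2000122070312, 1.600000023841858], [602.2000122070312, -67.0], [674.2999877929688, -65.9000015258789], [673.2999877929688, 2.5999999046325684]]
```

View pics/top4.png

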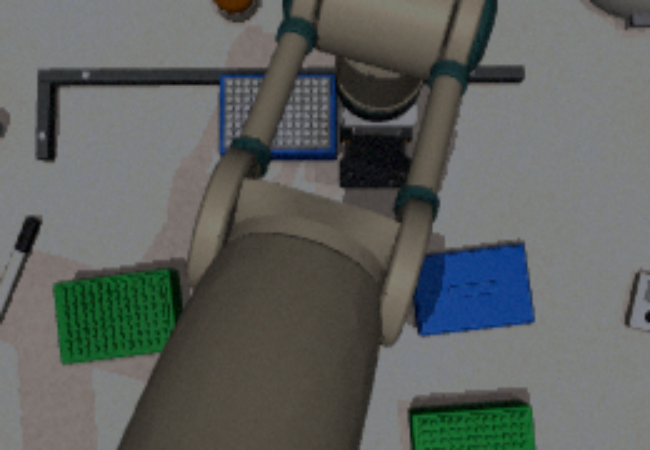

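View pics/side4.png

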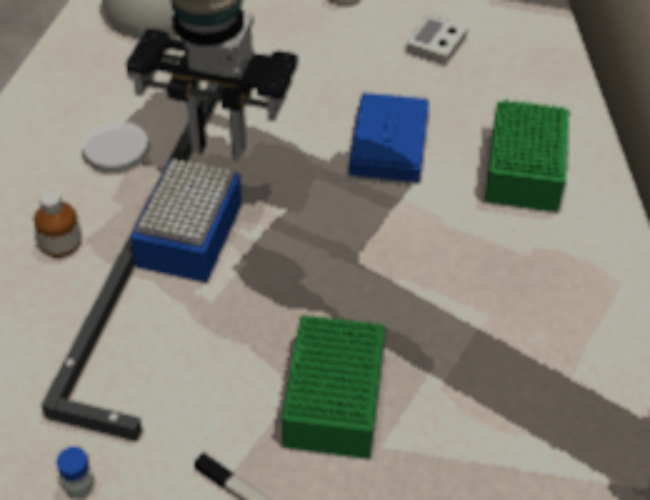

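The fingers stand behind the rack's right end with a gap of about 30 mm. The rack is still flush on the rail. I'll push it along the rail toward the stop.

Emit:
{"name": "servo_tool", "arguments": {
  "translation": [
    [0, 6, 0],
    [0, 14, 0],
    [0, 21, 0],
    [0, 28, 0],
    [0, 36, 0],
    [0, 46, 0],
    [-1, 57, 0],
    [-1, 68, 0],
    [-1, 80, 0],
    [-1, 92, 0],
    [-1, 104, 0],
    [-1, 116, 0],
    [-1, 128, 0],
    [-2, 140, 0],
    [-2, 152, 0],
    [-2, 164, 0],
    [-2, 175, 0],
    [-2, 185, 0],
    [-2, 192, 0],
    [-2, 195, 0]
  ],
  "rot": [
    [0, 0, 0],
    [0, 0, 0],
    [0, 0, 0],
    [0, 0, 0],
    [0, 0, 0],
    [0, 0, 0],
    [0, 0, 0],
    [0, 0, 0],
    [0, 0, 0],
    [0, 0, 0],
    [0, 0, 0],
    [0, 0, 0],
    [0, 0, 0],
    [0, 0, 0],
    [0, 0, 0],
    [0, 0, 0],
    [0, 0, 0],
    [0, 0, 0],
    [0, 0, 0],
    [0, 0, 0]
  ],
  "claw": [0.4, 0.4, 0.4, 0.4, 0.4, 0.4, 0.4, 0.4, 0.4, 0.4, 0.4, 0.4, 0.4, 0.4, 0.4, 0.4, 0.4, 0.4, 0.4, 0.4]
}}

```text
time: 12.05
position: [640.9, 90.3, 30.5]
tool_rot: [[1.0, 0.014, -0.001], [0.014, -1.0, -0.0], [-0.001, 0.0, -1.0]]
force: [-1.0, -3.5, 2.6]
width: 37.6
```

```bash
python3 r.py 5 140 145 290 205
```

```text
rack ((635.181884765625, 191.04934692382812), (72.50022888183594, 65.15689849853516), 0.7008494138717651) [[598.5, 223.1999969482422], [599.2999877929688, 158.0], [671.7999877929688, 158.89999389648438], [671.0, 224.10000610351562]]
```

View pics/top5.png

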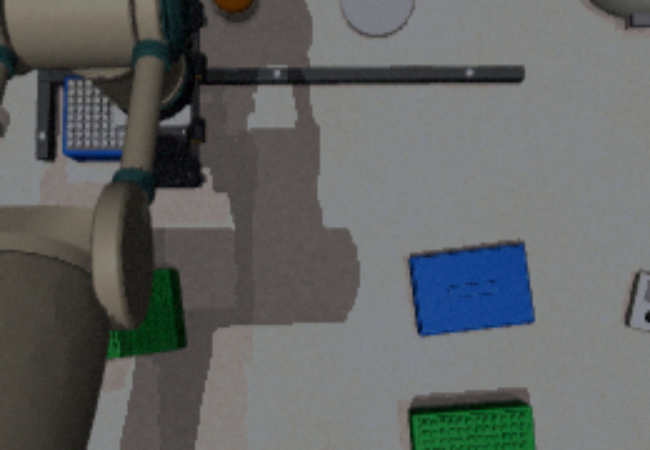

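View pics/side5.png

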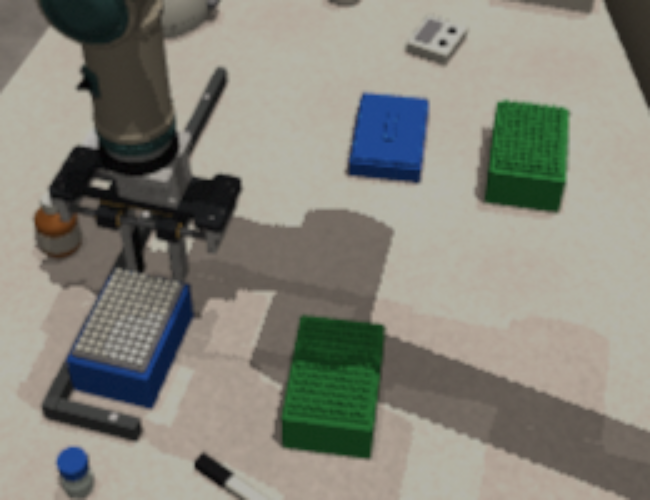

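The rack is still square, with its left end at y≈224, about 24 mm short of the stop. I'll close that slowly.

Emit:
{"name": "servo_tool", "arguments": {
  "translation": [
    [0, 3, 0],
    [0, 7, 0],
    [0, 11, 0],
    [0, 14, 0],
    [0, 17, 0],
    [0, 19, 0],
    [0, 21, 0],
    [0, 22, 0],
    [0, 22, 0]
  ],
  "rot": [
    [0, 0, 0],
    [0, 0, 0],
    [0, 0, 0],
    [0, 0, 0],
    [0, 0, 0],
    [0, 0, 0],
    [0, 0, 0],
    [0, 0, 0],
    [0, 0, 0]
  ],
  "claw": [0.4, 0.4, 0.4, 0.4, 0.4, 0.4, 0.4, 0.4, 0.4]
}}

```text
time: 13.05
position: [641.4, 112.0, 30.6]
tool_rot: [[1.0, 0.013, 0.0], [0.013, -1.0, 0.0], [0.0, -0.0, -1.0]]
force: [-1.0, -0.6, -0.4]
width: 37.3
```

Emit:
{"name": "servo_tool", "arguments": {
  "translation": [
    [0, 1, 0],
    [0, 2, 0],
    [0, 3, 0],
    [0, 4, 0],
    [0, 4, 0]
  ],
  "rot": [
    [0, 0, 0],
    [0, 0, 0],
    [0, 0, 0],
    [0, 0, 0],
    [0, 0, 0]
  ],
  "claw": [0.4, 0.4, 0.4, 0.4, 0.4]
}}

```text
time: 13.55
position: [641.5, 114.3, 30.7]
tool_rot: [[1.0, 0.014, 0.0], [0.014, -1.0, -0.002], [0.0, 0.002, -1.0]]
force: [-0.3, -4.4, -0.4]
width: 37.8
```

Emit:
{"name": "servo_tool", "arguments": {
  "translation": [
    [0, 1, 0],
    [0, 2, 0],
    [0, 3, 0],
    [0, 3, 0]
  ],
  "rot": [
    [0, 0, 0],
    [0, 0, 0],
    [0, 0, 0],
    [0, 0, 0]
  ],
  "claw": [0.4, 0.4, 0.4, 0.4]
}}

```text
time: 13.95
position: [641.5, 114.4, 30.9]
tool_rot: [[1.0, 0.015, 0.0], [0.015, -1.0, -0.007], [0.0, 0.007, -1.0]]
force: [-0.2, -11.5, 1.0]
width: 37.5
```

The stop is felt: force rises to 11.5 N with no travel. I'll back off and swing to the near side for a final gentle nudge against the rail.

Emit:
{"name": "servo_tool", "arguments": {
  "translation": [
    [0, -4, 0],
    [0, -14, 0],
    [0, -28, 0],
    [0, -40, 0],
    [0, -40, 25],
    [0, -40, 65],
    [0, -40, 105],
    [0, -40, 130],
    [-8, -25, 130],
    [-20, -5, 130],
    [-35, 15, 130],
    [-50, 35, 130],
    [-62, 50, 130],
    [-72, 60, 130],
    [-78, 64, 130],
    [-80, 66, 130],
    [-80, 66, 130],
    [-80, 66, 130],
    [-80, 66, 130],
    [-80, 66, 130]
  ],
  "rot": [
    [0, 0, 0],
    [0, 0, 0],
    [0, 0, 0],
    [0, 0, 0],
    [0, 0, 0],
    [0, 0, 0],
    [0, 0, 5],
    [0, 0, 13],
    [0, 0, 21],
    [0, 0, 29],
    [0, 0, 37],
    [0, 0, 45],
    [0, 0, 53],
    [0, 0, 61],
    [0, 0, 69],
    [0, 0, 77],
    [0, 0, 85],
    [0, 0, 90],
    [0, 0, 90],
    [0, 0, 90]
  ],
  "claw": [0.4, 0.4, 0.4, 0.4, 0.4, 0.4, 0.4, 0.5, 0.6, 0.7, 0.75, 0.75, 0.75, 0.75, 0.75, 0.75, 0.75, 0.75, 0.75, 0.75]
}}

```text
time: 15.95
position: [561.4, 184.2, 160.6]
tool_rot: [[-0.011, 1.0, 0.0], [1.0, 0.011, 0.0], [0.0, 0.0, -1.0]]
force: [0.5, 0.2, -0.8]
width: 70.6
```

```bash
python3 r.py 6 140 145 290 205
```

```text
rack ((635.2520141601562, 184.668212890625), (72.39783477783203, 125.91378784179688), 0.6079751253128052) [[598.4000244140625, 247.1999969482422], [599.7000122070312, 121.30000305175781], [672.0999755859375, 122.0999984741211], [670.7999877929688, 248.0]]
```

View pics/side6.png

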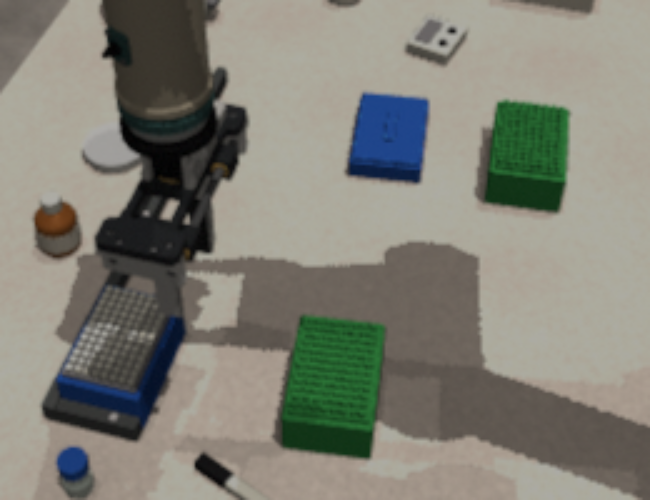

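The rack is in the corner (side crop px 120,350), centre y≈184.7 against an expected 185. Next is the nudge in +x.

Emit:
{"name": "servo_tool", "arguments": {
  "translation": [
    [0, 0, -20],
    [0, 0, -50],
    [0, 0, -80],
    [0, 0, -108],
    [0, 0, -125],
    [0, 0, -130],
    [0, 0, -130],
    [5, 0, -130],
    [12, 0, -130],
    [18, 0, -130],
    [22, 0, -130],
    [25, 0, -130],
    [27, 0, -130],
    [28, 0, -130],
    [29, 0, -130],
    [30, 0, -130],
    [31, 0, -130],
    [32, 0, -130],
    [33, 0, -130],
    [33, 0, -130]
  ],
  "rot": [
    [0, 0, 0],
    [0, 0, 0],
    [0, 0, 0],
    [0, 0, 0],
    [0, 0, 0],
    [0, 0, 0],
    [0, 0, 0],
    [0, 0, 0],
    [0, 0, 0],
    [0, 0, 0],
    [0, 0, 0],
    [0, 0, 0],
    [0, 0, 0],
    [0, 0, 0],
    [0, 0, 0],
    [0, 0, 0],
    [0, 0, 0],
    [0, 0, 0],
    [0, 0, 0],
    [0, 0, 0]
  ],
  "claw": [0.75, 0.75, 0.75, 0.75, 0.75, 0.75, 0.75, 0.75, 0.75, 0.75, 0.75, 0.75, 0.75, 0.75, 0.75, 0.75, 0.75, 0.75, 0.75, 0.75]
}}

```text
time: 18.05
position: [589.9, 184.5, 30.5]
tool_rot: [[-0.014, 1.0, -0.008], [1.0, 0.014, -0.0], [-0.0, -0.008, -1.0]]
force: [-7.5, -0.2, 6.2]
width: 70.3
```

It is seated against the rail at TCP x 589.9, where 590.6 was expected. I'll retract straight back and up, clear of both camera views.

Emit:
{"name": "servo_tool", "arguments": {
  "translation": [
    [-5, 0, 0],
    [-14, 0, 0],
    [-25, 0, 0],
    [-32, 0, 5],
    [-32, 0, 35],
    [-32, 0, 75],
    [-32, 0, 115],
    [-32, 0, 150],
    [-40, -10, 165],
    [-60, -40, 170],
    [-80, -75, 170],
    [-100, -115, 170],
    [-125, -155, 170],
    [-150, -195, 170],
    [-175, -235, 170],
    [-200, -270, 170],
    [-220, -300, 170],
    [-235, -320, 170],
    [-240, -330, 170],
    [-240, -330, 170]
  ],
  "rot": [
    [0, 0, 0],
    [0, 0, 0],
    [0, 0, 0],
    [0, 0, 0],
    [0, 0, 0],
    [0, 0, 0],
    [0, 0, 0],
    [0, 0, 0],
    [0, 0, 0],
    [0, 0, 0],
    [0, 0, 0],
    [0, 0, 0],
    [0, 0, 0],
    [0, 0, 0],
    [0, 0, 0],
    [0, 0, 0],
    [0, 0, 0],
    [0, 0, 0],
    [0, 0, 0],
    [0, 0, 0]
  ],
  "claw": [0.75, 0.75, 0.75, 0.75, 0.75, 0.75, 0.75, 0.75, 0.75, 0.75, 0.75, 0.75, 0.75, 0.75, 0.75, 0.75, 0.75, 0.75, 0.75, 0.75]
}}

```text
time: 20.05
position: [353.2, -145.9, 200.1]
tool_rot: [[-0.01, 1.0, -0.001], [1.0, 0.01, 0.0], [0.0, -0.001, -1.0]]
force: [-0.6, 0.4, -0.4]
width: 70.6
```

```bash
python3 r.py 7 130 130 290 205
python3 - <<'E'
import pickle;from h import *
c=pickle.load(open("c_top7.pkl","rb"));f=c["frame"];h=cv2.cvtColor(f,cv2.COLOR_RGB2HSV)
b=pickle.load(open("c0.pkl","rb"))["top"]["frame"]
m=(h[...,0]>100)&(h[...,0]<130)&(h[...,1]>120)
W=pts_plane(c,biggest(m,(140,130,230,215)),54)[:,:2].astype(np.float32);print("col",cv2.minAreaRect(W),cv2.boxPoints(cv2.minAreaRect(W)).round(1).tolist())
cv2.imwrite("pics/fin.png",cv2.resize(cv2.cvtColor(f[125:215,130:240],cv2.COLOR_RGB2BGR),None,fx=6,fy=6,interpolation=cv2.INTER_CUBIC))
E
```

```text
rack ((642.0462036132812, 184.62985229492188), (86.07058715820312, 126.08293914794922), 0.7008494138717651) [[598.2000122070312, 247.10000610351562], [599.7999877929688, 121.0999984741211], [685.7999877929688, 122.0999984741211], [684.2999877929688, 248.1999969482422]]
col ((640.1669311523438, 181.98928833007812), (92.14566802978516, 131.13772583007812), 1.7192814350128174) [[592.0999755859375, 246.10000610351562], [596.0999755859375, 115.0999984741211], [688.2000122070312, 117.80000305175781], [684.2999877929688, 248.89999389648438]]
```

View pics/fin.png

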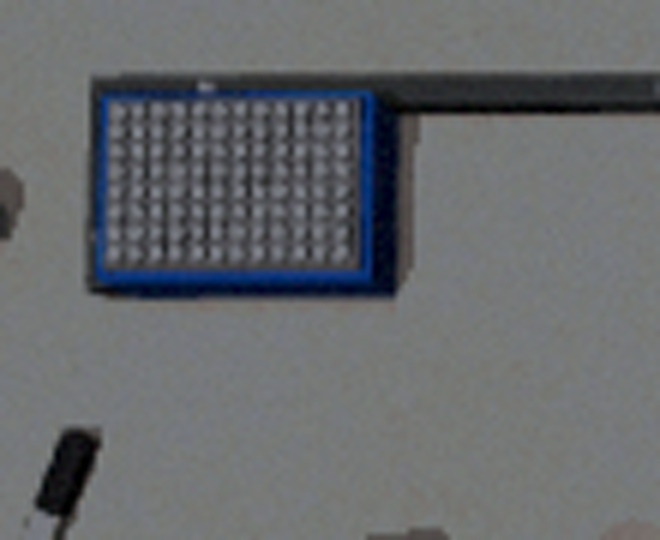

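View pics/side7.png

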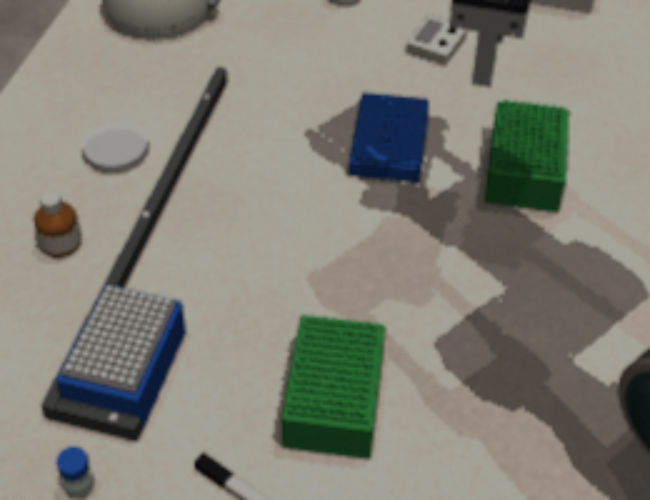

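View pics/top7.png

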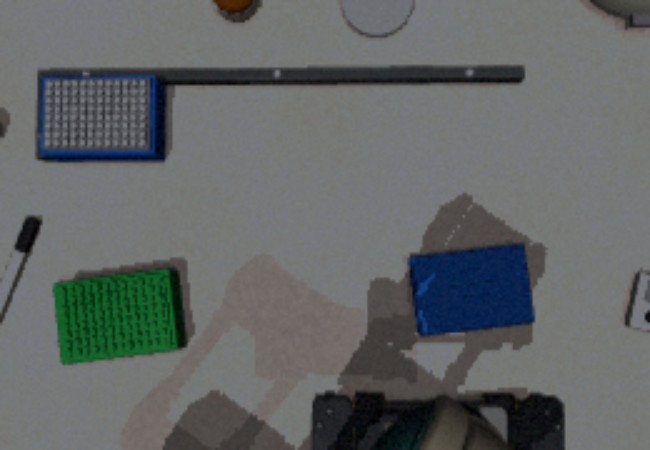

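The last views show the rack square in the corner: its yaw of 0.012 rad matches the rail's, and its far and left edges meet the rail and stop (enlarged crop px 100–375, 90–280). The neighbours are where they were and the gripper is clear. I'm handing it in.

```bash
python3 -c "
from workcell import env
print(env.finish_job())"
```

```text
the job is handed in; nothing more can be done
None
```

I pushed the white-tip rack square into the corner and handed the job in at about 20 s of the 58 s limit; the hand-in reports no verdict.

**How it went:** I pushed it to the rail with both open fingers, turning it straight on the way. Then I pushed it along the rail to the stop, gave it a light nudge back against the rail, and moved the gripper clear.

**Contact:** The arm stopped firmly against both faces, at about 11.5 N on the stop. The last rail nudge ended at 7.5 N, within 1 mm of where the rail contact was expected. I never gripped or lifted the rack.

**Final pictures:**
- **Angle:** the rack's yaw is 0.012 rad, the same as the rail's.
- **Stop:** its left end is at y ≈ 248, against the stop measured at about 247.6.
- **Rail:** the depth outline puts the rack's centre at x = 642.0, about 2 mm short of the expected 644.4. That is close to the 2 mm calibration error, and the rail contact points to no gap.
- **Failed check:** a blue colour outline came out too large because it included the box's sides, so I did not use it.
- **Other items:** everything in view looked unmoved by eye. I did not measure this, and the jar was outside the final crops.

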